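# Close a spring-loaded sample cell and hold it shut

### The job

Set the orange cover disc onto the cup of the sample cell's lower half so that it lies level in the recess of the rim, and let go of it. Then lower the yellow upper half onto both dowels, press it down against the cup's spring until it rests on the two stop collars, and finish while still gripping it and holding the cell pressed fully shut. Do not disturb the other things on the worktop.

Things in the scene. Friction and masses are not known exactly. Their poses are not given: they have to be found in the camera images.
- lower_half: lower half of the cell, fixed: aluminium block 80 x 136 mm, top face 22 mm above the worktop. Origin under its centre, z up, y along the long side. Brass dowels at y = +52 and -52 mm (x = 0): 10 mm thick, tops 57 mm above the worktop, last 4 mm tapered. Round each dowel's foot a steel stop collar, 20 mm across, top at 36 mm. The spring-loaded cup stands between them.
- cup (a joint): how far the cup is pushed down, m: 0 = up (at the start), 0.004 = fully down. Its spring resists with 6 N from the start, rising to 12 N at the end, and lifts the cup and what lies on it when the push ends.
- cup_seat (a point): centre of the cup's seat, the flat steel ring (36 mm inside diameter) on which the disc lies; on the axis of the lower half, 32 mm above the worktop while the cup is up. A lip, 61 mm across outside and 52 mm inside, stands 4 mm above the seat all round: the disc goes inside it. Moves with the cup.
- disc_center (a point): cover disc: orange, 48 mm across, 8 mm thick, with an upright round steel stub on its middle, 14 mm thick and 24 mm tall, to hold it by; 60 g. Stands stub up; z up. The point is on the axis, half-way up, 16 mm above its underside. Seated in the cup (up), the disc's top face is 40 mm and the stub's top 64 mm above the worktop.
- upper_mid (a point): centre of the upper half, half-way up, 28 mm above its underside: yellow plate 80 x 136 x 14 mm with a grip bar above, 0.28 kg. z up, y along the long side. Through holes for the dowels, 12 mm wide, at y = +52 and -52 mm (x = 0); 30 mm bore in the middle for the stub. Fits either way round. Closed: plate on the collars and pressing on the disc; this point 64 mm above the worktop.
- grip_bar (a point): centre of the upper half's white grip bar, 47 mm above the underside of the plate, axes as the plate's: 16 mm wide (x), 84 mm long (y), 18 mm high, on two posts at y = +32 and -32 mm; free space 24 mm high between bar and plate. In the closed cell the stub's top reaches through the bore to 14 mm below the bar's underside.
- flask_0: bystander: stoppered glass flask, 60 mm wide, 193 mm tall; origin under its centre
- flask_1: bystander: stoppered glass flask, 60 mm wide, 193 mm tall; origin under its centre
- bottle_0: bystander: brown reagent bottle with white cap, 68 mm wide, 147 mm tall; origin under its centre
- beaker_2: bystander: glass beaker, 78 mm wide, 92 mm tall; origin under its centre
- petri_0: bystander: flat round dish with lid, 62 mm wide, 14 mm tall; origin under its centre
- timer: bystander: white timer with three buttons, 62 x 62 x 18 mm; origin under its centre
There are look-alikes about, which are no part of the job. Of the things that look like the part that bears disc_center, take the one that is farthest from the robot's base at the start.

How it is judged (in metres and radians):
On the way, in this order (a step that is already met when the one before it is completed fails the run):
1. the disc lies level in the recess of the cup's rim and is let go (z of disc_center in the frame of cup_seat between 0.014 and 0.0175 m and horizontal distance between disc_center and cup_seat below 0.0035 m and angle between disc_center's own z axis and vertical below 0.04 rad and contact force between the fingers and disc below 0.1 N), for 0.2 s.
2. the upper half is on both dowels (z of upper_mid in the frame of lower_half below 0.078 m and horizontal distance between upper_mid and cup_seat below 0.0035 m and angle between the y axis of upper_mid and the y axis of lower_half, either way round below 0.06 rad), for 0.1 s.
At the end, for the whole second after the job is handed in: Upper half on both dowels (within 3.5 mm, 0.06 rad, level to 0.04 rad), still gripped (over 2 N) and held down within 1.3 mm of the stop collars, cup down over 3 mm; disc in the cup's recess within 3.5 mm of centre, level to 0.04 rad, within 1.5 mm of its seat (value of joint cup above 0.003 m and z of upper_mid in the frame of lower_half below 0.0653 m and horizontal distance between each of upper_mid, disc_center and cup_seat below 0.0035 m and angle between the y axis of upper_mid and the y axis of lower_half, either way round below 0.06 rad and angle between each of upper_mid, disc_center's own z axis and vertical below 0.04 rad and contact force between the fingers and upper_half above 2 N and z of disc_center in the frame of cup_seat between 0.014 and 0.0175 m); the arm keeps its last pose, push and grip.
It fails at once if a bystander is moved by more than 25 mm or knocked over (distance of any of flask_0, flask_1, bottle_0, beaker_2, petri_0, timer from where it was at the start of the episode above 0.025 m or angle between any of flask_0, flask_1, bottle_0, beaker_2's own z axis and vertical above 0.5 rad).
It also fails if it takes over 64 s, if anything falls off the work surface, if the arm or the gripper's body presses on something with over 40 N, if the wrist force passes 120 N, or if a joint passes its speed limit or range.

### The arm

A 6-joint arm with a two-finger parallel gripper is mounted at the origin on a cart in front of the work surface, level with it; the furniture and walls round the work are solid. World frame = base frame: x ahead of the robot, y to its left, z up, the work surface at z = 0. Lengths are in m, angles in degrees, forces in N, time in s.
With the tool pointing down it reaches from about 0.375 to 0.9 m from the base axis. Payload 3.1 kg.
Tool frame: the origin (TCP) lies on the centre line of the jaws, within the pads' length; the fingertips stand finger_overhang ahead of it and the grasp point (between the pads) lies 5 mm behind it (finger_overhang is the distance from the TCP to the fingertips, in m); z points along the fingers, y is the line along which they close (so a half turn about z gives the same grasp; the last joint's range is limited). The gripper opens to 87 mm and grips with 3 to 60 N. Pads are 19 mm wide; open, the fingers measure 117 mm over their backs; the gripper's body (75 mm by 190 mm) begins 51 mm behind the grasp point.
Start: joints at [57.153, 30.224, 82.088, -0, 67.689, -10.227], TCP at [0.24, 0.577, 0.237] pointing down, gripper open.
Joint ranges: [-176.69, 176.69], [-43.24, 126.21], [12.49, 139.97], [-82, 262], [0, 151.66], [-163.58, 163.58]. Speed limits (degrees/s): [159.86, 159.86, 180, 180, 180, 180].

### API

Orientations are given as a 3x3 rotation matrix whose columns are the frame's x, y, z axes.
In Python, from rig import read_state, capture, calibration, hand_in, finger_overhang gives the robot as it stands.
- The arm moves only by the tool send_rows, never from a script. Its argument "plan" is a list of rows, each a list of 5 numbers: the closure in counts, from 0 (fully open) to 255 (shut), then the shift along the tool's x, y, z in m, then the turn about the tool's z in rad. A call has 1 to 20 rows; each row shifts and turns the commanded pose from where the row before left it, along the tool's axes as they then stand; what a row does not reach is not made up. A row lasts 1/12 s, in which the tool goes at most 41.7 mm and 7.16 degrees, less where a joint would pass 70% of its speed; a pose out of reach is approached as far as the arm can. A call is refused whole if a number of a shift passes 0.0417 or a number of a turn 0.125, either way. A call with a gripper value outside its range is refused whole. The fingers move at their own pace and stop on an object; the grip force is fixed at half the most. Time passes only in rows, so rows that do not move let the fingers close. It gives the time, the measured TCP pose, the force, the opening and the grip force at its end, in the units of the state.
- read_state(): the state, without advancing time (a new reading comes with each control period).
- capture(name): name is "scene" or "top"; returns (picture, depth): 420x560x3 uint8, blue, green, red; 420x560 float32, m along the optical axis (not along the pixel's ray), 0 where there is no reading.
- calibration(name): a dict with "fx", "fy", "cx", "cy" (pixels), "xyz" and "rotation" of the camera in the world. Camera axes: x right, y down, z forward; pixel columns grow to the right and rows downward; lengths in m; the calibration is good to about 2 mm. A picture is of the moment at which its call begins. calibration takes no time and is no camera call.
- hand_in(): hands the job in; it is judged then, once.
The state is a dict: "time_s": time; "joint_positions": joint angles; "qvel": joint speeds; "tau": joint torques, N m; "position": TCP position; "tcp_rot": TCP orientation; "force": force on the tool from outside, world axes, zero at the start; "moment": the same for the moment, N m; "opening": opening from 0.0 (shut) to 1.0 (fully open); "grasp_force": force on a finger pad.
Only numpy, scipy, OpenCV 4.12 (cv2) and the standard library are available. Lean on these libraries where they do the work, as an engineer would, in place of code of your own. Each camera call takes 0.05 s, during which the arm holds its last target. There are 200 camera calls.

## Working session

There is one attempt and no reset: what is moved stays moved. The work goes in short steps, Python scripts to look and compute and a tool call to move; the robot and the scene stay as the last step left them, time stands still between calls to the robot, and variables do not carry over. Pictures are saved under pics/ and viewed, at most 10 in all, crops included, and the job is handed in when it is done.

Besides the shell and the picture viewer there is one more tool, called as name(argument=value, ...) on one line, values as JSON. send_rows: Moves the arm, as the interface text tells. Its arguments: {"type":"object","properties":{"plan":{"type":"array","items":{"type":"array","items":{"type":"number"}}}},"required":["plan"]}

```bash
ls; mkdir -p pics; python3 - <<'E'
from rig import *
import cv2,numpy as np
s=read_state();print(s, finger_overhang if not callable(finger_overhang) else finger_overhang())
for n in("scene","top"):
    p,d=capture(n);cv2.imwrite(f"pics/{n}0.png",p);np.save(f"pics/{n}0.npy",d);print(n,calibration(n))
E
```

```text
pics
{'time_s': 0.0, 'joint_positions': array([ 5.71523769e+01,  3.02782633e+01,  8.21562951e+01, -3.31047070e-04,
        6.76893348e+01, -1.02272672e+01]), 'qvel': array([ 0.04386074, -0.01792525, -0.03075043,  0.02442852, -0.0171094 ,
        0.01075786]), 'tau': array([-1.02297690e-03, -4.40044999e+01, -1.76588130e+01,  6.30819728e-02,
        5.81089477e-02, -1.52281268e-04]), 'position': array([0.23997609, 0.57633178, 0.23557965]), 'tcp_rot': array([[-9.23074252e-01,  3.84620020e-01, -1.16837777e-03],
       [ 3.84621608e-01,  9.23072537e-01, -1.81951711e-03],
       [ 3.78674720e-04, -2.12893273e-03, -9.99997662e-01]]), 'force': array([-0.22692541,  0.67786016, -0.20672532]), 'moment': array([-0.02086018, -0.01834516, -0.00787095]), 'grasp_force': 0.0, 'opening': 0.9983950679662585} 0.014
scene {'fx': 485.2959411657993, 'fy': 485.2959411657993, 'cx': 285.59400552593405, 'cy': 218.69146843186564, 'xyz': array([-0.66239372,  0.93276252,  0.73424111]), 'rotation': array([[-0.54107098, -0.36849586,  0.7559451 ],
       [-0.84064069,  0.21157326, -0.49855791],
       [ 0.02377876, -0.90523343, -0.42424876]])}
top {'fx': 536.2195722964586, 'fy': 536.2195722964586, 'cx': 278.78932801918603, 'cy': 213.83030589411672, 'xyz': array([0.30739659, 0.14963851, 1.5560515 ]), 'rotation': array([[ 0.01983956, -0.98443468,  0.17462749],
       [-0.99973417, -0.02158535, -0.00810341],
       [ 0.01174668, -0.1744203 , -0.98460123]])}
```

View pics/scene0.png

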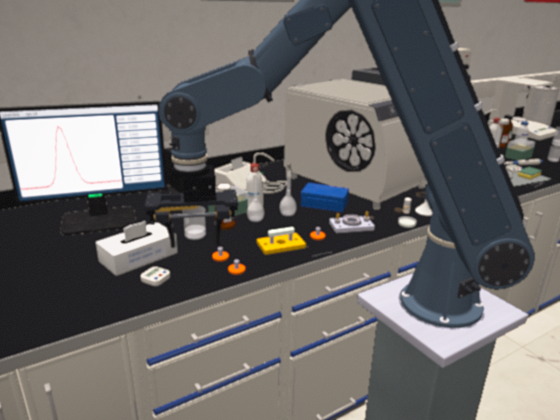

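View pics/top0.png

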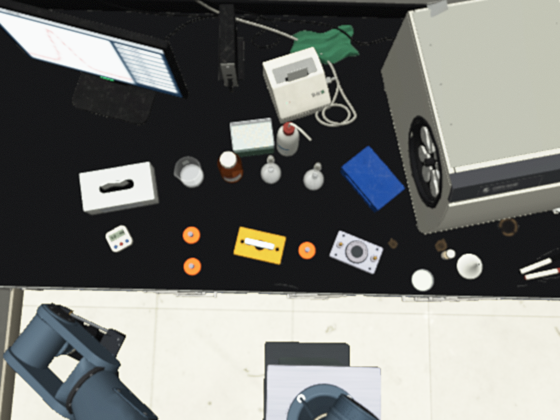

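The scene view shows three orange discs at about (221,256), (236,268) and (318,235), the yellow upper half at (281,241) and the lower half at (352,223). The top view has the discs at (191,235), (193,267) and (307,251), the yellow half at (260,246) and the lower half at (357,252). I'll measure these and enlarge the discs and the cell.

```bash
cat >h.py <<'E'
import cv2,numpy as np
from rig import *
def ray(n,uv,z):
    c=calibration(n);uv=np.atleast_2d(uv).astype(float)
    v=np.c_[(uv[:,0]-c['cx'])/c['fx'],(uv[:,1]-c['cy'])/c['fy'],np.ones(len(uv))]@c['rotation'].T
    return c['xyz']+v*((z-c['xyz'][2])/v[:,2])[:,None]
def blobs(m,amin=15):
    cs,_=cv2.findContours(m.astype(np.uint8)*255,cv2.RETR_EXTERNAL,cv2.CHAIN_APPROX_NONE)
    return [c for c in cs if cv2.contourArea(c)>amin]
def hsv(p): return [a.astype(int) for a in cv2.split(cv2.cvtColor(p,cv2.COLOR_BGR2HSV))]
def rect(n,c,z):
    q=ray(n,c[:,0,:],z)[:,:2].astype(np.float32)
    r=cv2.minAreaRect(q*1000);b=cv2.boxPoints(r);e=b[1]-b[0];f=b[2]-b[1]
    l=e if np.hypot(*e)>np.hypot(*f) else f
    return np.round(np.array(r[0])/1000,4),np.round(r[1],1),round(np.degrees(np.arctan2(l[1],l[0]))%180,1)
E
python3 - <<'E'
from h import *
p=cv2.imread('pics/top0.png');H,S,V=hsv(p)
for c in blobs((H<14)&(H>3)&(S>200)&(V>140)):
    print('disc',cv2.boundingRect(c),rect('top',c,.006),np.hypot(*rect('top',c,.006)[0]))
    (u,v),r=cv2.minEnclosingCircle(c)
for c in blobs((H>=18)&(H<32)&(S>150)&(V>120),150):
    print('yel',cv2.boundingRect(c),rect('top',c,.012))
    m=np.zeros(H.shape,np.uint8);cv2.drawContours(m,[c],-1,1,-1)
    for w in blobs((m>0)&(S<90)&(V>150),20):print(' bar',rect('top',w,.056))
m=np.zeros(H.shape,bool);m[225:280,325:388]=1
for c in blobs(m&(V>70)&(H>90),300):print('low',cv2.boundingRect(c),rect('top',c,.020))
for c in blobs(m&(H>10)&(H<30)&(S>70)&(V>50),2):print('dowel',cv2.boundingRect(c),rect('top',c,.057))
A=cv2.resize(p[222:282,165:325],None,fx=5,fy=5,interpolation=cv2.INTER_CUBIC)
B=cv2.resize(p[222:282,320:400],None,fx=5,fy=5,interpolation=cv2.INTER_CUBIC)
cv2.imwrite('pics/crop0.png',np.vstack([A,np.hstack([B,np.zeros((300,400,3),np.uint8)])]))
E
```

```text
yel (233, 227, 53, 38) (array([0.4883, 0.1915]), array([139.4,  83.5]), np.float32(78.6))
 bar (array([0.4878, 0.1915]), array([84.8, 18.3]), np.float32(78.4))
low (329, 230, 55, 44) (array([ 0.4743, -0.087 ]), array([141. ,  85.3]), np.float32(68.8))
dowel (373, 257, 4, 3) (array([ 0.4541, -0.1343]), array([5.9, 8.1]), np.float32(135.3))
dowel (339, 243, 3, 3) (array([ 0.4915, -0.0374]), array([4. , 6.1]), np.float32(135.7))
```

View pics/crop0.png

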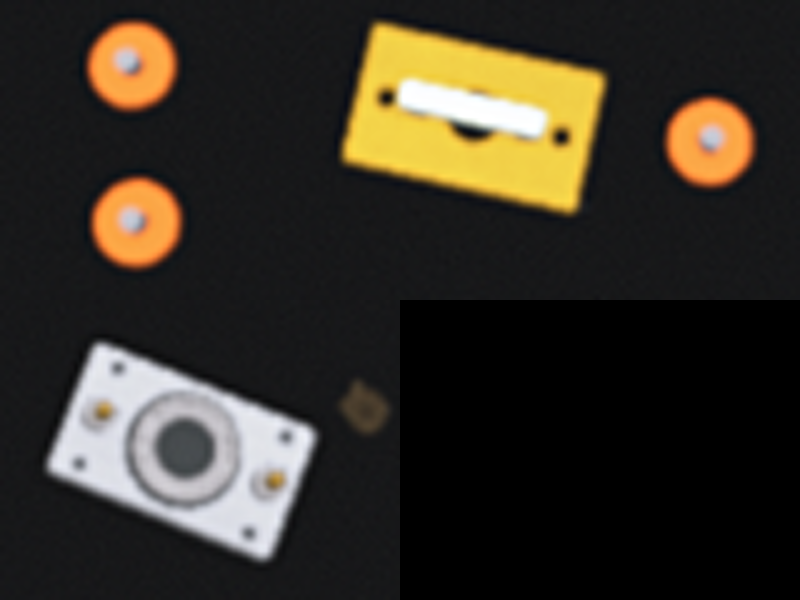

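Three things look like the disc, at top-view pixels (191,235), (193,267) and (307,251). The crop shows them alike, each with a steel stub. The base is near (320,400), so (191,235) looks farthest. I'll check that with numbers and refine the cell pose.

```bash
python3 - <<'E'
from h import *
p=cv2.imread('pics/top0.png');H,S,V=hsv(p)
for c in blobs((H<18)&(H>3)&(S>140)&(V>110),60):
    (u,v),r=cv2.minEnclosingCircle(c);q=ray('top',(u,v),.008)[0]
    print('disc',round(u,1),round(v,1),round(r,1),q.round(4),'dia',2*r*1.55/536,'dist',np.hypot(*q[:2]).round(3))
print('cup px',ray('top',[320+185/5-.4,222+149/5-.4],.036))
# scene view
p=cv2.imread('pics/scene0.png');H,S,V=hsv(p)
for c in blobs((H<18)&(H>3)&(S>140)&(V>110),30):
    r=rect('scene',c,.004);print('s disc',cv2.boundingRect(c),r,np.hypot(*r[0]))
for c in blobs((H>=18)&(H<32)&(S>150)&(V>120),150): print('s yel',cv2.boundingRect(c),rect('scene',c,.012))
E
```

```text
disc 191.7 266.2 8.9 [0.4236 0.3843 0.008 ] dia 0.051583617836681764 dist 0.572
disc 306.5 249.9 8.9 [0.4777 0.0545 0.008 ] dia 0.051283919277475845 dist 0.481
disc 190.9 234.6 8.9 [0.5152 0.391  0.008 ] dia 0.05168839870993771 dist 0.647
cup px [[ 0.47318177 -0.08664728  0.036     ]]
s disc (228, 263, 18, 12) (array([0.424 , 0.3817]), array([49.4, 61.2]), np.float32(153.4)) 0.5705005609112054
s disc (212, 251, 17, 10) (array([0.5172, 0.3897]), array([49.7, 55.4]), np.float32(149.7)) 0.6475816010357305
s disc (310, 231, 16, 9) (array([0.479 , 0.0513]), array([51.6, 58.4]), np.float32(149.8)) 0.48173923444120675
s yel (257, 232, 49, 22) (array([0.4837, 0.1921]), array([147.9, 107.6]), np.float32(77.7))
```

The disc I want is the one at (191,235), which measures (0.515, 0.391), 0.647 m from the base. The other two are at 0.572 and 0.481 m, and both views agree. Next I turn the tool so its closing line matches the cell's x axis, then go over the disc.

send_rows(plan=[[0, 0, 0, 0, 0.119], [0, 0, 0, 0, 0.119], [0, 0, 0, 0, 0.119], [0, 0, 0, 0, 0.119], [0, 0, 0, 0, 0.119], [0, 0, 0, 0, 0.119], [0, 0, 0, 0, 0.119], [0, 0, 0, 0, 0.119], [0, 0, 0, 0, 0.119], [0, 0, 0, 0, 0.119], [0, 0, 0, 0, 0.119], [0, 0, 0, 0, 0.119], [0, 0, 0, 0, 0.119], [0, 0, 0, 0, 0], [0, 0, 0, 0, 0]])

```text
time_s: 1.35
position: [0.2402, 0.5767, 0.2361]
tcp_rot: [[0.36, 0.933, -0.001], [0.933, -0.36, -0.001], [-0.001, -0.0, -1.0]]
force: [0.4, -0.7, -0.0]
opening: 1.003
grasp_force: 0.0
```

send_rows(plan=[[0, -0.0074, 0.0324, 0, 0], [0, -0.0074, 0.0324, 0, 0], [0, -0.0074, 0.0324, 0, 0], [0, -0.0074, 0.0324, 0, 0], [0, -0.0074, 0.0324, 0, 0], [0, -0.0074, 0.0324, 0, 0], [0, -0.0074, 0.0324, 0, 0], [0, -0.0074, 0.0324, 0, 0], [0, -0.0074, 0.0324, 0, 0], [0, -0.0074, 0.0324, 0, 0], [0, 0, 0, 0, 0], [0, 0, 0, 0, 0], [0, 0, 0, 0, 0]])

```text
time_s: 2.43
position: [0.5149, 0.3904, 0.2362]
tcp_rot: [[0.362, 0.932, -0.002], [0.932, -0.362, -0.0], [-0.001, -0.001, -1.0]]
force: [-0.3, -0.6, -0.0]
opening: 1.0
grasp_force: 0.0
```

send_rows(plan=[[0, 0, 0, 0.03, 0], [0, 0, 0, 0.03, 0], [0, 0, 0, 0.03, 0], [0, 0, 0, 0.03, 0], [0, 0, 0, 0.03, 0], [0, 0, 0, 0.025, 0], [0, 0, 0, 0.02, 0], [0, 0, 0, 0.014, 0], [0, 0, 0, 0, 0], [0, 0, 0, 0, 0], [0, 0, 0, 0, 0]])

```text
time_s: 3.35
position: [0.516, 0.3915, 0.0289]
tcp_rot: [[0.362, 0.932, 0.002], [0.932, -0.362, 0.001], [0.002, 0.002, -1.0]]
force: [0.4, -0.1, 1.3]
opening: 1.001
grasp_force: 0.0
```

send_rows(plan=[[120, 0, 0, 0, 0], [120, 0, 0, 0, 0], [120, 0, 0, 0, 0], [180, 0, 0, 0, 0], [200, 0, 0, 0, 0], [220, 0, 0, 0, 0], [240, 0, 0, 0, 0], [255, 0, 0, 0, 0], [255, 0, 0, 0, 0], [255, 0, 0, 0, 0], [255, 0, 0, 0, 0], [255, 0, 0, 0, 0]])

```text
time_s: 4.35
position: [0.5153, 0.3905, 0.0275]
tcp_rot: [[0.363, 0.932, -0.0], [0.932, -0.363, -0.0], [-0.0, -0.0, -1.0]]
force: [-1.2, 0.4, -0.1]
opening: 0.17
grasp_force: 0.2
```

send_rows(plan=[[255, 0, 0, 0, 0], [255, 0, 0, 0, 0], [255, 0, 0, 0, 0], [255, 0, 0, 0, 0], [255, 0, 0, -0.01, 0], [255, 0, 0, -0.03, 0], [255, 0, 0, -0.03, 0], [255, 0, 0, -0.03, 0], [255, 0, 0, -0.02, 0], [255, 0, 0, 0, 0], [255, 0, 0, 0, 0], [255, 0, 0, 0, 0]])

```text
time_s: 5.35
position: [0.5146, 0.39, 0.1469]
tcp_rot: [[0.363, 0.932, -0.002], [0.932, -0.363, -0.001], [-0.001, -0.001, -1.0]]
force: [0.3, -0.7, -1.2]
opening: 0.138
grasp_force: 30.0
```

```bash
python3 - <<'E'
from h import *
p,_=capture('top');cv2.imwrite('pics/t1.png',p)
q,_=capture('scene');cv2.imwrite('pics/s1.png',q)
A=cv2.resize(q[180:300,160:300],None,fx=4,fy=4,interpolation=cv2.INTER_CUBIC);
B=cv2.resize(p[200:320,150:210],None,fx=4,fy=4,interpolation=cv2.INTER_CUBIC);cv2.imwrite('pics/c1.png',np.hstack([A,B]))
s=read_state();print(s['position'],s['opening'],s['grasp_force'])
E
```

```text
[0.51425706 0.38981246 0.14575407] 0.14001259058581755 29.999971389770508
```

View pics/c1.png

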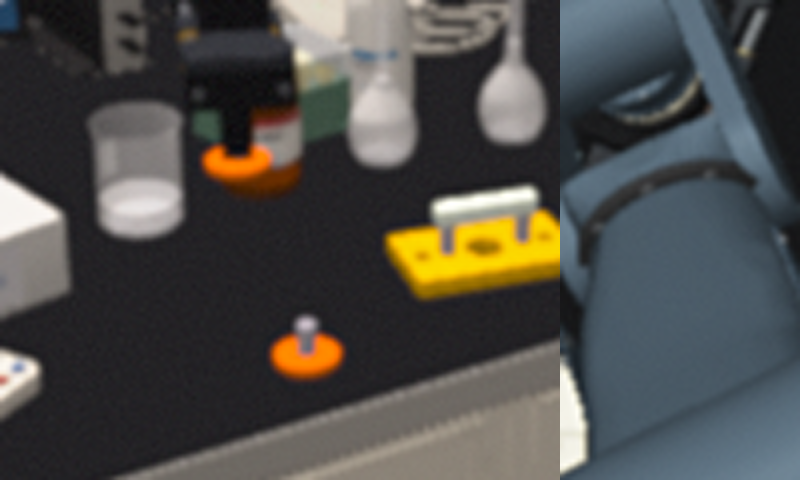

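The crop shows the orange disc hanging level in the jaws at scene pixel (219,220), with its stub between the fingers. The top view of it is blocked by the arm. Now I measure the disc's offset in the hand and refine the cup centre.

```bash
python3 - <<'E'
from h import *
s=read_state();t=s['position'];X=s['tcp_rot'][:2,0];Y=s['tcp_rot'][:2,1]
def axis(n,c):  # level circle -> ellipse centre
    return cv2.fitEllipse(c)
# top0: cup hole and block
p=cv2.imread('pics/top0.png');H,S,V=hsv(p)
U=6;g=cv2.resize(cv2.cvtColor(p,cv2.COLOR_BGR2GRAY)[225:285,320:400],None,fx=U,fy=U,interpolation=cv2.INTER_CUBIC)
def up(c): return np.c_[(c[:,0,0]+.5)/U-.5+320,(c[:,0,1]+.5)/U-.5+225]
print('gray',g[::36,::36][:10].tolist())
for th in(90,110,130):
    for c in blobs(g<th,300):
        q=up(c)
        e=cv2.fitEllipse(q.astype(np.float32))
        if e[1][1]<25: print(th,'dark',np.round(e,1) if 0 else e, ray('top',e[0],.032)[0,:2].round(4), ray('top',e[0],.036)[0,:2].round(4))
    for c in blobs(g>th,5000): 
        w=ray('top',up(c),.022)[:,:2].astype(np.float32)*1000; print(th,'block',cv2.minAreaRect(w))
# held disc in scene
q=cv2.imread('pics/s1.png');H,S,V=hsv(q)
for c in blobs((H<14)&(H>5)&(S>200)&(V>170),30):
    x,y,w,h=cv2.boundingRect(c); print('s',x,y,w,h)
    m=cv2.moments(c)
    if y<235:
        z=t[2]-.027+.004; uc=x+(w-1)/2
        a=ray('scene',(uc,y+h/2),z)[0]; print('disc',a,'dx,dy tool',(a[:2]-t[:2])@X,(a[:2]-t[:2])@Y)
# same camera, initial target disc for bias
q=cv2.imread('pics/scene0.png');H,S,V=hsv(q)
for c in blobs((H<14)&(H>5)&(S>200)&(V>170),30):
    x,y,w,h=cv2.boundingRect(c); a=ray('scene',(x+(w-1)/2,y+h/2),.004)[0];print('s0',x,y,w,h,a,'vs grasp', (a[:2]-[.5146,.39])@X,(a[:2]-[.5146,.39])@Y)
E
```

```text
gray [[23, 23, 22, 24, 22, 23, 22, 24, 22, 24, 23, 23, 23, 23], [25, 24, 25, 43, 44, 22, 24, 23, 22, 23, 23, 23, 23, 23], [23, 23, 24, 229, 185, 228, 142, 14, 24, 23, 23, 24, 24, 24], [24, 24, 11, 192, 220, 146, 190, 175, 214, 26, 23, 22, 59, 34], [23, 24, 153, 214, 222, 198, 74, 112, 197, 229, 236, 21, 30, 22], [24, 22, 234, 217, 222, 204, 72, 128, 179, 208, 206, 23, 22, 24], [25, 23, 22, 37, 202, 126, 189, 146, 224, 171, 32, 23, 23, 23], [24, 23, 23, 24, 23, 18, 135, 226, 214, 229, 22, 23, 24, 24], [24, 23, 24, 24, 23, 23, 23, 22, 49, 118, 24, 25, 23, 24], [23, 23, 23, 24, 24, 24, 24, 24, 23, 23, 23, 23, 23, 23]]
90 block ((474.10797119140625, -86.77879333496094), (139.78607177734375, 84.0583724975586), 68.62671661376953)
110 block ((474.18560791015625, -86.8084487915039), (138.68116760253906, 82.888671875), 68.74174499511719)
130 block ((474.1729736328125, -86.8811264038086), (137.6510772705078, 81.77165985107422), 68.74518585205078)
```

```bash
python3 - <<'E'
from h import *
s=read_state();t=s['position'];X=s['tcp_rot'][:2,0];Y=s['tcp_rot'][:2,1]
p=cv2.imread('pics/top0.png')
U=6;g=cv2.resize(cv2.cvtColor(p,cv2.COLOR_BGR2GRAY)[225:285,320:400],None,fx=U,fy=U,interpolation=cv2.INTER_CUBIC)
for th in(100,125,150):
    cs,_=cv2.findContours((g<th).astype(np.uint8),cv2.RETR_LIST,cv2.CHAIN_APPROX_NONE)
    for c in cs:
        if 2500<cv2.contourArea(c)<12000:
            q=np.c_[(c[:,0,0]+.5)/U-.5+320,(c[:,0,1]+.5)/U-.5+225]; e=cv2.fitEllipse(q.astype(np.float32))
            print(th,np.round(e[0],2),np.round(e[1],1),[ray('top',e[0],z)[0,:2].round(4) for z in(.022,.032,.036)])
for f,z in(('s1',t[2]-.027+.004),('scene0',.004)):
    H,S,V=hsv(cv2.imread(f'pics/{f}.png'))
    for c in blobs((H<18)&(H>3)&(S>180)&(V>150),20):
        x,y,w,h=cv2.boundingRect(c); a=ray('scene',(x+(w-1)/2,y+(h-1)/2),z)[0]
        b=t[:2] if f=='s1' else np.array([.5146,.39]); print(f,(x,y,w,h),a.round(4),'dx,dy',((a[:2]-b)@X).round(4),((a[:2]-b)@Y).round(4))
E
```

```text
100 [356.59 251.22] [10.7 11.1] [array([ 0.4752, -0.0888]), array([ 0.4741, -0.0872]), array([ 0.4737, -0.0866])]
125 [356.57 251.19] [11.5 11.9] [array([ 0.4753, -0.0887]), array([ 0.4742, -0.0872]), array([ 0.4738, -0.0866])]
150 [356.55 251.19] [12.3 12.6] [array([ 0.4753, -0.0887]), array([ 0.4742, -0.0871]), array([ 0.4738, -0.0865])]
s1 (228, 264, 18, 10) [0.2472 0.4716 0.1228] dx,dy -0.0206 -0.2785
s1 (310, 231, 15, 9) [0.2938 0.1962 0.1228] dx,dy -0.2604 -0.1353
s1 (211, 217, 17, 8) [0.5138 0.3901 0.1228] dx,dy 0.0001 -0.0005
scene0 (228, 264, 18, 10) [0.4239 0.3821 0.004 ] dx,dy -0.0403 -0.0817
scene0 (212, 251, 17, 10) [0.5168 0.3898 0.004 ] dx,dy 0.0006 0.0021
scene0 (310, 231, 15, 9) [0.4795 0.0531 0.004 ] dx,dy -0.3267 0.0894
```

The scene view puts the held disc within 0.5 mm of the TCP axis. The cup centre is (0.4741, -0.0871). Now I carry the disc over the cup.

send_rows(plan=[[255, -0.02, 0.006, 0, 0], [255, -0.0353, 0.0104, 0, 0], [255, -0.0353, 0.0104, 0, 0], [255, -0.0353, 0.0104, 0, 0], [255, -0.0353, 0.0104, 0, 0], [255, -0.0353, 0.0104, 0, 0], [255, -0.0353, 0.0104, 0, 0], [255, -0.0353, 0.0104, 0, 0], [255, -0.0353, 0.0104, 0, 0], [255, -0.0353, 0.0104, 0, 0], [255, -0.0353, 0.0104, 0, 0], [255, -0.0353, 0.0104, 0, 0], [255, -0.0353, 0.0104, 0, 0], [255, -0.0155, 0.0044, 0, 0], [255, 0, 0, 0, 0], [255, 0, 0, 0, 0], [255, 0, 0, 0, 0], [255, 0, 0, 0, 0]])

```text
time_s: 6.95
position: [0.4745, -0.085, 0.147]
tcp_rot: [[0.361, 0.933, -0.002], [0.933, -0.361, 0.001], [0.0, -0.002, -1.0]]
force: [0.3, -0.3, -0.5]
opening: 0.141
grasp_force: 30.0
```

```bash
python3 - <<'E'
from h import *
q,_=capture('scene');cv2.imwrite('pics/s2.png',q)
s=read_state();t=s['position'];R=s['tcp_rot'];print(t.round(4),R.round(4).tolist(),s['force'],s['grasp_force'])
d=np.array([.4741,-.0871])-t[:2];print('go',(d@R[:2,0]).round(4),(d@R[:2,1]).round(4),'yaw',np.degrees(np.arctan2(R[1,1],R[0,1])))
H,S,V=hsv(q)
for c in blobs((H<18)&(H>3)&(S>180)&(V>150),20):
    x,y,w,h=cv2.boundingRect(c); a=ray('scene',(x+(w-1)/2,y+(h-1)/2),t[2]-.023)[0];b=a[:2]-t[:2]
    print((x,y,w,h),a.round(4),(b@R[:2,0]).round(4),(b@R[:2,1]).round(4))
cv2.imwrite('pics/c2.png',cv2.resize(q[150:260,300:420],None,fx=5,fy=5,interpolation=cv2.INTER_CUBIC))
E
```

```text
[ 0.4747 -0.085   0.1472] [[0.3608, 0.9327, -0.0011], [0.9327, -0.3608, 0.0007], [0.0002, -0.0013, -1.0]] [-0.62287991  0.26024057 -0.8329933 ] 29.99986231327057
go -0.0022 0.0002 yaw -21.14782364134654
(228, 264, 18, 10) [0.2451 0.4727 0.1242] 0.4373 -0.4153
(310, 231, 15, 9) [0.2915 0.1979 0.1242] 0.1977 -0.2729
```

View pics/c2.png

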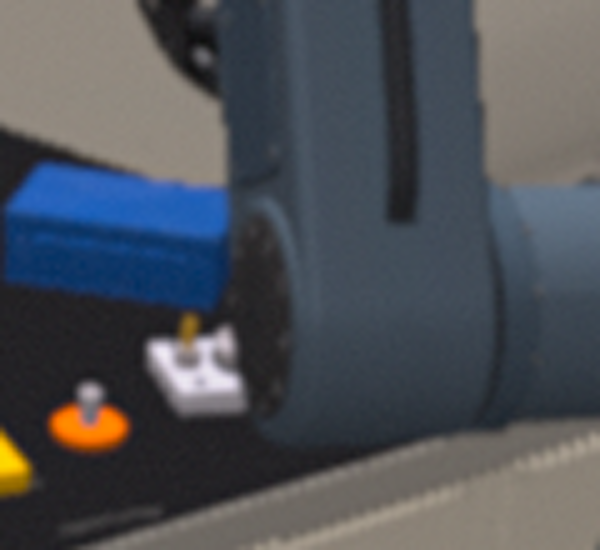

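The arm hides the cup from the scene camera. Only one dowel shows, at crop (190,330). So I go by measured coordinates: correct 2 mm and descend to just above the seat.

send_rows(plan=[[255, -0.0022, 0.0002, 0.02, 0], [255, 0, 0, 0.02, 0], [255, 0, 0, 0.02, 0], [255, 0, 0, 0.015, 0], [255, 0, 0, 0.005, 0], [255, 0, 0, 0, 0], [255, 0, 0, 0, 0], [255, 0, 0, 0, 0], [255, 0, 0, 0, 0]])

```text
time_s: 7.75
position: [0.4752, -0.0886, 0.0685]
tcp_rot: [[0.362, 0.932, 0.002], [0.932, -0.362, -0.001], [-0.0, 0.002, -1.0]]
force: [-0.1, 0.2, -0.7]
opening: 0.143
grasp_force: 30.0
```

```bash
cat >>h.py <<'E'
def avg(n=10,goal=(.4741,-.0871)):
    P=[]
    for i in range(n):
        capture('top');s=read_state();P.append(np.r_[s['position'],s['force']])
    P=np.array(P);m=P.mean(0);R=s['tcp_rot'];d=np.array(goal)-m[:2]
    print(s['time_s'],m.round(4),'sd',P.std(0).round(4)[:3],'go x,y',(d@R[:2,0]).round(4),(d@R[:2,1]).round(4),'yaw',np.degrees(np.arctan2(R[1,1],R[0,1])).round(2),'op',round(s['opening'],3),'gf',round(s['grasp_force'],1))
E
python3 -c "
from h import *
avg()"
```

```text
8.25 [ 0.4747 -0.0886  0.068  -0.156  -0.0125 -0.7614] sd [0.0002 0.     0.0003] go x,y 0.0012 -0.0011 yaw -21.26 op 0.145 gf 30.0
```

send_rows(plan=[[255, 0, 0, 0, 0], [255, 0, 0, 0, 0], [255, 0, 0, 0, 0], [255, 0, 0, 0, 0], [255, 0, 0, 0, 0], [255, 0, 0, 0, 0]])

```text
time_s: 8.75
position: [0.4744, -0.0885, 0.0675]
tcp_rot: [[0.363, 0.932, -0.0], [0.932, -0.363, 0.0], [0.0, -0.0, -1.0]]
force: [0.1, -0.4, -1.3]
opening: 0.141
grasp_force: 30.0
```

```bash
python3 -c "
from h import *
avg(5)"
```

```text
9.0 [ 0.4744 -0.0885  0.0675 -0.4712 -0.104  -0.8662] sd [0. 0. 0.] go x,y 0.0012 -0.0008 yaw -21.26 op 0.135 gf 30.0
```

send_rows(plan=[[255, 0.0012, -0.0008, 0, 0], [255, 0, 0, 0.002, 0], [255, 0, 0, 0.002, 0], [255, 0, 0, 0.002, 0], [255, 0, 0, 0.001, 0], [255, 0, 0, 0, 0], [255, 0, 0, 0, 0], [255, 0, 0, 0, 0], [255, 0, 0, 0, 0], [255, 0, 0, 0, 0], [255, 0, 0, 0, 0], [255, 0, 0, 0, 0], [255, 0, 0, 0, 0], [255, 0, 0, 0, 0]])

```text
time_s: 10.17
position: [0.4741, -0.0871, 0.0606]
tcp_rot: [[0.363, 0.932, 0.0], [0.932, -0.363, -0.0], [-0.0, 0.0, -1.0]]
force: [-0.0, -0.5, -0.7]
opening: 0.142
grasp_force: 30.0
```

```bash
python3 -c "
from h import *
avg(5)"
```

```text
10.4167 [ 0.4741 -0.0871  0.0606  0.0718 -0.1162 -0.5929] sd [0. 0. 0.] go x,y 0.0 -0.0 yaw -21.25 op 0.144 gf 30.0
```

The disc's underside is at about 33.6 mm, below the lip's top, with no contact force, so it is inside the recess. I go down onto the seat.

send_rows(plan=[[255, 0, 0, 0.001, 0], [255, 0, 0, 0.0008, 0], [255, 0, 0, 0, 0], [255, 0, 0, 0, 0], [255, 0, 0, 0, 0], [255, 0, 0, 0, 0], [255, 0, 0, 0, 0], [255, 0, 0, 0, 0], [255, 0, 0, 0, 0]])

```text
time_s: 11.17
position: [0.4742, -0.0871, 0.0588]
tcp_rot: [[0.362, 0.932, 0.0], [0.932, -0.362, -0.0], [-0.0, 0.0, -1.0]]
force: [-0.4, 0.3, 4.6]
opening: 0.146
grasp_force: 30.0
```

Contact reads 4.6 N at z = 58.8 mm, about where the seat should be. I open the gripper, then lift.

send_rows(plan=[[200, 0, 0, 0, 0], [180, 0, 0, 0, 0], [150, 0, 0, 0, 0], [120, 0, 0, 0, 0], [100, 0, 0, 0, 0], [100, 0, 0, 0, 0], [100, 0, 0, 0, 0], [100, 0, 0, -0.01, 0], [100, 0, 0, -0.02, 0], [100, 0, 0, -0.03, 0], [100, 0, 0, -0.03, 0], [100, 0, 0, -0.03, 0], [100, 0, 0, 0, 0], [100, 0, 0, 0, 0], [100, 0, 0, 0, 0], [100, 0, 0, 0, 0]])

```text
time_s: 12.5
position: [0.4731, -0.0867, 0.1779]
tcp_rot: [[0.363, 0.932, -0.002], [0.932, -0.363, 0.001], [0.0, -0.002, -1.0]]
force: [0.1, 0.1, -0.4]
opening: 0.606
grasp_force: 0.0
```

send_rows(plan=[[100, 0.0331, -0.011, 0, 0], [100, 0.0331, -0.011, 0, 0], [100, 0.0331, -0.011, 0, 0], [100, 0.0331, -0.011, 0, 0], [100, 0.0331, -0.011, 0, 0], [100, 0.0331, -0.011, 0, 0], [100, 0.0331, -0.011, 0, 0], [100, 0.0331, -0.011, 0, 0], [100, 0, 0, 0, -0.085], [100, 0, 0, 0, -0.085], [100, 0, 0, 0.03, 0], [100, 0, 0, 0.03, 0], [100, 0, 0, 0.01, 0], [100, 0, 0, 0, 0], [100, 0, 0, 0, 0], [100, 0, 0, 0, 0], [100, 0, 0, 0, 0], [100, 0, 0, 0, 0], [100, 0, 0, 0, 0]])

```text
time_s: 14.08
position: [0.4888, 0.1916, 0.1098]
tcp_rot: [[0.2, 0.98, 0.002], [0.98, -0.2, 0.0], [0.001, 0.002, -1.0]]
force: [0.5, -1.1, 0.3]
opening: 0.607
grasp_force: 0.0
```

```bash
python3 - <<'E'
from h import *
avg(6,(.4881,.1915))
p,_=capture('top');cv2.imwrite('pics/t3.png',p)
q,_=capture('scene');cv2.imwrite('pics/s3.png',q)
A=cv2.resize(p[220:285,300:400],None,fx=4,fy=4,interpolation=cv2.INTER_CUBIC)
B=cv2.resize(q[195:260,230:400],None,fx=4,fy=4,interpolation=cv2.INTER_CUBIC)
A=np.hstack([A,np.zeros((260,280,3),np.uint8)]);cv2.imwrite('pics/c3.png',np.vstack([A,B]))
# upper measurement from top0, upsampled
p=cv2.imread('pics/top0.png');U=6
b=cv2.resize(p[215:275,220:300],None,fx=U,fy=U,interpolation=cv2.INTER_CUBIC);r=b[:,:,2].astype(int)
for th in(90,130):
    c=max(blobs(r>th,5000),key=cv2.contourArea);w=np.c_[(c[:,0,0]+.5)/U-.5+220,(c[:,0,1]+.5)/U-.5+215]
    print('plate',cv2.minAreaRect(ray('top',w,.014)[:,:2].astype(np.float32)*1000))
for th in (150,190):
    c=max(blobs(b[:,:,0]>th,500),key=cv2.contourArea);w=np.c_[(c[:,0,0]+.5)/U-.5+220,(c[:,0,1]+.5)/U-.5+215]
    print('bar',cv2.minAreaRect(ray('top',w,.056)[:,:2].astype(np.float32)*1000))
E
```

```text
14.3833 [ 0.4883  0.1916  0.1093 -0.1524  0.0136  0.2249] sd [0.0002 0.     0.0002] go x,y -0.0001 -0.0002 yaw -11.52 op 0.608 gf 0.0
plate ((488.2210388183594, 191.4127655029297), (141.7263946533203, 86.031982421875), 78.48561096191406)
plate ((488.2796325683594, 191.50698852539062), (139.673095703125, 83.91377258300781), 78.4789810180664)
bar ((488.4129333496094, 191.3623504638672), (85.83597564697266, 18.429611206054688), 78.45482635498047)
bar ((488.50274658203125, 191.45498657226562), (84.01437377929688, 16.503767013549805), 78.36040496826172)
```

View pics/c3.png

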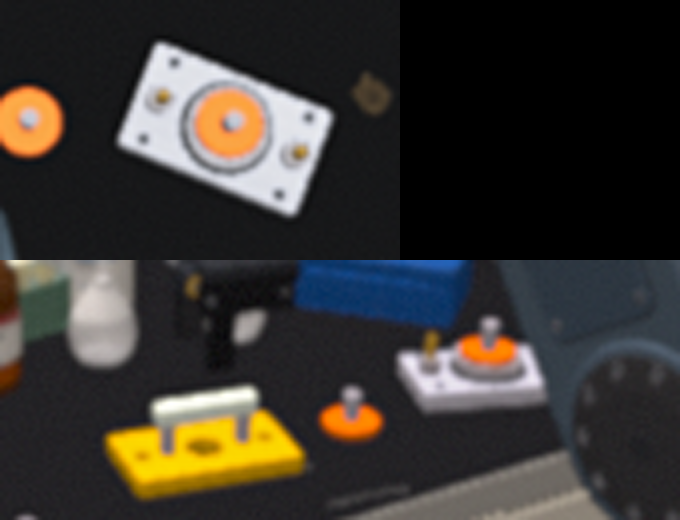

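The disc lies in the cup, with the orange circle at top-crop (230,122) inside the ring and looking level in the scene crop at (487,350). The gripper hangs over the yellow half. I descend and grip the bar.

send_rows(plan=[[100, 0, 0, 0.02, 0], [100, 0, 0, 0.02, 0], [100, 0, 0, 0.018, 0], [100, 0, 0, 0.01, 0], [100, 0, 0, 0, 0], [100, 0, 0, 0, 0], [150, 0, 0, 0, 0], [180, 0, 0, 0, 0], [200, 0, 0, 0, 0], [220, 0, 0, 0, 0], [255, 0, 0, 0, 0], [255, 0, 0, 0, 0], [255, 0, 0, 0, 0], [255, 0, 0, 0, 0], [255, 0, 0, 0, 0], [255, 0, 0, 0, 0], [255, 0, 0, 0, 0], [255, 0, 0, 0, 0]])

```text
time_s: 15.98
position: [0.4877, 0.1916, 0.0409]
tcp_rot: [[0.2, 0.98, -0.001], [0.98, -0.2, -0.0], [-0.0, -0.001, -1.0]]
force: [-2.9, -0.3, 5.0]
opening: 0.181
grasp_force: 30.0
```

```bash
python3 - <<'E'
from h import *
avg(4,(.4884,.1915))
p=cv2.imread('pics/t3.png');H,S,V=hsv(p);U=6
b=cv2.resize(p[225:285,320:400],None,fx=U,fy=U,interpolation=cv2.INTER_CUBIC);H,S,V=hsv(b)
c=max(blobs((H<25)&(S>110)&(V>120),500),key=cv2.contourArea)
w=np.c_[(c[:,0,0]+.5)/U-.5+320,(c[:,0,1]+.5)/U-.5+225];e=cv2.fitEllipse(w.astype(np.float32));print(e[1],ray('top',e[0],.040))
E
```

```text
16.1833 [ 0.4877  0.1916  0.0409 -2.3064  0.2755  5.2974] sd [0. 0. 0.] go x,y 0.0 0.0007 yaw -11.51 op 0.177 gf 30.0
(16.3021240234375, 16.74687385559082) [[ 0.47530055 -0.08691433  0.04      ]]
```

```bash
python3 - <<'E'
from h import *
U=8
for f in('top0','t3'):
    g=cv2.cvtColor(cv2.imread(f'pics/{f}.png'),cv2.COLOR_BGR2GRAY)[225:285,320:400]
    g=cv2.resize(g,None,fx=U,fy=U,interpolation=cv2.INTER_CUBIC).astype(int)
    cs,_=cv2.findContours((g<165).astype(np.uint8),cv2.RETR_LIST,cv2.CHAIN_APPROX_NONE)
    P=[]
    for c in cs:
        a=cv2.contourArea(c)
        if 40<a<700:
            m=np.zeros(g.shape,np.uint8);cv2.drawContours(m,[c],-1,1,-1);v,u=np.nonzero(m);w=np.clip(200-g[v,u],1,None)
            q=[(np.average(u,weights=w)+.5)/U-.5+320,(np.average(v,weights=w)+.5)/U-.5+225];r=ray('top',q,.022)[0,:2];P.append(r)
            print(f,a,np.round(q,1),r.round(4))
E
```

```text
top0 291.0 [369.3 268.2] [ 0.4273 -0.125 ]
top0 250.0 [335.4 254.3] [ 0.4652 -0.0278]
top0 250.0 [376.7 248.9] [ 0.4831 -0.1469]
top0 71.0 [337.8 246.4] [ 0.4879 -0.0346]
top0 247.0 [343.1 235.2] [ 0.521  -0.0501]
t3 287.0 [369.3 268.2] [ 0.4272 -0.125 ]
t3 243.5 [335.4 254.2] [ 0.4652 -0.0278]
t3 586.0 [355.9 251.2] [ 0.4753 -0.0868]
t3 240.0 [376.7 248.9] [ 0.4831 -0.1469]
t3 53.5 [337.8 246.5] [ 0.4878 -0.0347]
t3 672.0 [340.  244.4] [ 0.4939 -0.041 ]
t3 244.5 [343.1 235.2] [ 0.521  -0.0501]
```

send_rows(plan=[[255, 0, 0, -0.01, 0], [255, 0, 0, -0.02, 0], [255, 0, 0, -0.03, 0], [255, 0, 0, -0.03, 0], [255, 0, 0, -0.02, 0], [255, 0, 0, 0, 0], [255, 0, 0, 0, 0], [255, 0, 0, 0, 0], [255, 0, 0, 0, 0], [255, 0, 0, 0, 0], [255, 0, 0, 0, 0], [255, 0, 0, 0, 0]])

```text
time_s: 17.18
position: [0.4876, 0.1915, 0.1498]
tcp_rot: [[0.2, 0.98, -0.002], [0.98, -0.2, -0.0], [-0.001, -0.002, -1.0]]
force: [0.2, 0.9, -3.0]
opening: 0.179
grasp_force: 30.0
```

send_rows(plan=[[255, 0, 0, 0, 0.0863], [255, 0, 0, 0, 0.0863], [255, -0.0165, 0.0056, 0, 0], [255, -0.0331, 0.01115, 0, 0], [255, -0.0331, 0.01115, 0, 0], [255, -0.0331, 0.01115, 0, 0], [255, -0.0331, 0.01115, 0, 0], [255, -0.0331, 0.01115, 0, 0], [255, -0.0331, 0.01115, 0, 0], [255, -0.0331, 0.01115, 0, 0], [255, -0.0165, 0.0056, 0, 0], [255, 0, 0, 0.015, 0], [255, 0, 0, 0.015, 0], [255, 0, 0, 0.005, 0], [255, 0, 0, 0, 0], [255, 0, 0, 0, 0], [255, 0, 0, 0, 0], [255, 0, 0, 0, 0], [255, 0, 0, 0, 0], [255, 0, 0, 0, 0]])

```text
time_s: 18.85
position: [0.4749, -0.0873, 0.1163]
tcp_rot: [[0.364, 0.931, 0.001], [0.931, -0.364, -0.0], [-0.0, 0.001, -1.0]]
force: [-0.0, 0.2, -3.7]
opening: 0.181
grasp_force: 30.0
```

```bash
python3 - <<'E'
from h import *
avg(10,(.4741,-.0873))
p,_=capture('top');q,_=capture('scene');cv2.imwrite('pics/t4.png',p)
A=cv2.resize(p[210:290,310:410],None,fx=4,fy=4,interpolation=cv2.INTER_CUBIC)
B=cv2.resize(q[180:260,310:400],None,fx=4,fy=4,interpolation=cv2.INTER_CUBIC);cv2.imwrite('pics/c4.png',np.hstack([A,B]))
E
```

```text
19.35 [ 0.4747 -0.0874  0.1159 -0.1716  0.2161 -2.8896] sd [0.0001 0.     0.0001] go x,y -0.0001 -0.0006 yaw -21.41 op 0.179 gf 30.0
```

View pics/c4.png

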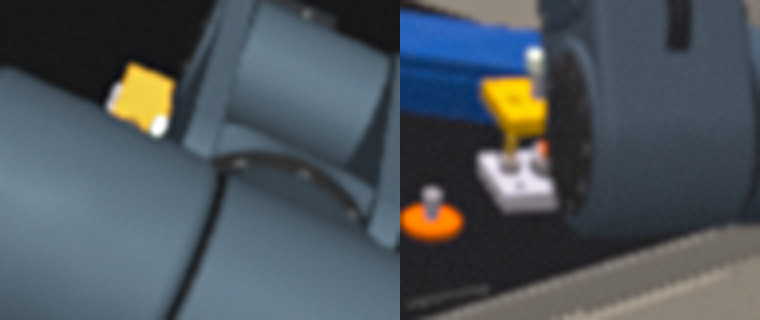

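The crops show the yellow half held level above the lower half, with the left dowel at crop (510,140) just under the plate's end. I descend slowly past the dowel tapers and check the force.

send_rows(plan=[[255, 0, -0.0005, 0.005, 0], [255, 0, 0, 0.005, 0], [255, 0, 0, 0.003, 0], [255, 0, 0, 0.002, 0], [255, 0, 0, 0, 0], [255, 0, 0, 0, 0], [255, 0, 0, 0, 0], [255, 0, 0, 0, 0], [255, 0, 0, 0.001, 0], [255, 0, 0, 0.001, 0], [255, 0, 0, 0.001, 0], [255, 0, 0, 0.001, 0], [255, 0, 0, 0.001, 0], [255, 0, 0, 0.001, 0], [255, 0, 0, 0, 0], [255, 0, 0, 0, 0], [255, 0, 0, 0, 0]])

```text
time_s: 20.87
position: [0.4742, -0.0873, 0.0947]
tcp_rot: [[0.365, 0.931, 0.0], [0.931, -0.365, -0.0], [-0.0, 0.0, -1.0]]
force: [-0.4, 0.2, -3.0]
opening: 0.178
grasp_force: 30.0
```

```bash
python3 - <<'E'
from h import *
avg(6,(.4741,-.0873));print(read_state()['moment'])
E
```

```text
21.1667 [ 0.4742 -0.0873  0.0948 -0.0971 -0.4214 -2.9504] sd [0. 0. 0.] go x,y -0.0001 -0.0 yaw -21.41 op 0.175 gf 30.0
[-0.07431905  0.08888369 -0.01324781]
```

The underside is at 54 mm, 3 mm below the dowel tops, with no contact force, so both holes have found their dowels. I continue down.

send_rows(plan=[[255, 0, 0, 0.002, 0], [255, 0, 0, 0.002, 0], [255, 0, 0, 0.002, 0], [255, 0, 0, 0.002, 0], [255, 0, 0, 0.002, 0], [255, 0, 0, 0.002, 0], [255, 0, 0, 0, 0], [255, 0, 0, 0, 0], [255, 0, 0, 0, 0], [255, 0, 0, 0, 0], [255, 0, 0, 0, 0], [255, 0, 0, 0, 0]])

```text
time_s: 22.17
position: [0.474, -0.0872, 0.0828]
tcp_rot: [[0.365, 0.931, -0.0], [0.931, -0.365, 0.0], [-0.0, -0.0, -1.0]]
force: [-0.8, 0.8, -4.2]
opening: 0.175
grasp_force: 30.0
```

send_rows(plan=[[255, 0, 0, 0.001, 0], [255, 0, 0, 0.001, 0], [255, 0, 0, 0.001, 0], [255, 0, 0, 0.001, 0], [255, 0, 0, 0.001, 0], [255, 0, 0, 0, 0], [255, 0, 0, 0, 0], [255, 0, 0, 0, 0], [255, 0, 0, 0, 0], [255, 0, 0, 0, 0], [255, 0, 0, 0, 0], [255, 0, 0, 0, 0], [255, 0, 0, 0, 0], [255, 0, 0, 0, 0]])

```text
time_s: 23.33
position: [0.474, -0.0872, 0.0781]
tcp_rot: [[0.365, 0.931, -0.0], [0.931, -0.365, 0.0], [0.0, -0.0, -1.0]]
force: [-2.0, 0.9, 5.8]
opening: 0.184
grasp_force: 30.0
```

send_rows(plan=[[255, 0, 0, 0.001, 0], [255, 0, 0, 0.0005, 0], [255, 0, 0, 0, 0], [255, 0, 0, 0, 0], [255, 0, 0, 0, 0], [255, 0, 0, 0, 0], [255, 0, 0, 0, 0], [255, 0, 0, 0, 0], [255, 0, 0, 0, 0], [255, 0, 0, 0, 0]])

```text
time_s: 24.17
position: [0.474, -0.0872, 0.0769]
tcp_rot: [[0.365, 0.931, 0.0], [0.931, -0.365, -0.0], [-0.0, 0.0, -1.0]]
force: [-2.8, 1.3, 9.1]
opening: 0.175
grasp_force: 30.0
```

send_rows(plan=[[255, 0, 0, 0.001, 0], [255, 0, 0, 0, 0], [255, 0, 0, 0, 0], [255, 0, 0, 0, 0], [255, 0, 0, 0, 0], [255, 0, 0, 0, 0], [255, 0, 0, 0, 0], [255, 0, 0, 0, 0], [255, 0, 0, 0, 0], [255, 0, 0, 0, 0]])

```text
time_s: 25.0
position: [0.4741, -0.0872, 0.0769]
tcp_rot: [[0.365, 0.931, 0.001], [0.931, -0.365, -0.0], [-0.0, 0.001, -1.0]]
force: [-3.8, 1.8, 17.3]
opening: 0.179
grasp_force: 30.0
```

The TCP stays at 76.9 mm while the force rises from 9 to 17 N, so the plate is on the collars. I hold, check that it is steady, and hand in.

```bash
python3 - <<'E'
from h import *
avg(20,(.4741,-.0873))
s=read_state()
if s['force'][2]>13 and s['position'][2]<.0775 and s['grasp_force']>20: print(hand_in())
E
```

```text
26.0 [ 0.4741 -0.0872  0.0769 -4.3864  1.8606 17.6058] sd [0. 0. 0.] go x,y -0.0001 0.0001 yaw -21.4 op 0.176 gf 30.0
the job is handed in; nothing more can be done
None
```

I handed the job in at 26 s, and no verdict came back. The disc lies in the cup and was let go; the upper half is on both dowels, still gripped and pressed onto the stop collars with about 18 N.

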